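Bring the tailstock cone up loosely into an axle sleeve and clamp it

ROBOT

A 7-joint arm with a two-finger parallel gripper is mounted at the origin on the work surface. World frame = base frame: x ahead of the robot, y to its left, z up, the work surface at z = 0. Lengths are in m, angles in rad, forces in N, time in s.
With the tool pointing down it reaches from about 0.425 to 0.875 m from the base axis. Payload 4.7 kg.
Tool frame: the origin (TCP) lies midway between the tips of the shut fingers; the grasp point (between the pads) lies 19 mm behind it; z points along the fingers, x is the direction in which the jaws open and shut, and the axes are right-handed (so a half turn about z gives the same grasp; the last joint's range is limited). The gripper opens to 87 mm and grips with 3 to 60 N. Pads are 19 mm wide; open, the fingers measure 117 mm over their backs; the gripper's body (75 mm by 190 mm) begins 51 mm behind the grasp point.
Start: joints at [1.216, 0.321, -0.07, 1.45, 0.023, 1.371, -0.057], TCP at [0.234, -0.606, 0.223] pointing down, gripper open.
Joint ranges: [-2.86, 2.86], [-0.3, 2.09], [-1.38, 1.24], [0.06, 2.45], [-1.56, 4.7], [0.09, 2.05], [-2.69, 2.69]. Speed limits (rad/s): [2.57, 2.57, 3.14, 3.14, 3.14, 3.14, 3.14].

INTERFACE

Orientations are given as a rotation vector (axis times angle).
In Python, from bench import get_state, eyes, ticket gives the robot as it stands.
- The arm moves only by the tool carry_out, never from a script. Its argument "motion" is a list of rows, each a list of 2 entries, a list of its own where there are three numbers: the shift along the world's x, y, z in m, then the turn about the world's z in rad. A call has 1 to 20 rows; each row is the pose to reach, as a shift and turn from the pose commanded when the call began; what a row does not reach only later rows make up. A row lasts 1/10 s, in which the tool goes at most 50 mm and 8.59 degrees, less where a joint would pass 70% of its speed; a pose out of reach is approached as far as the arm can. A call with a gripper value outside its range is refused whole. "grip" is the gripper command: -1 is fully open, 1 is shut, values between are in proportion, set as the call begins (left out, the last holds). The fingers move at their own pace and stop on an object; "squeeze" is the grip in N (left out, the last holds). Time passes only in rows, so rows that repeat a pose let the fingers close. It gives the time, the measured TCP pose, the force and the opening at its end, in the units of the state.
- get_state(): the state, without advancing time (a new reading comes with each control period).
- eyes.get_image(name): name is "scene" or "top"; returns a dict with "pixels" (384x512x3 uint8, blue, green, red), "mtx" (3x3 intrinsics, pixels), "dist_coeffs" ([k1, k2, p1, p2, k3] as OpenCV has them; the pictures are not rectified), "extrinsics" (4x4, takes a point from camera to world coordinates). Camera axes: x right, y down, z forward; pixel columns grow to the right and rows downward; lengths in m; the calibration is good to about 2 mm. A picture is of the moment at which its call begins. There is no depth.
- ticket.close_job(): hands the job in, once; it reports no verdict.
The state is a dict: "time": time; "joint_positions": joint angles; "qd": joint speeds; "joint_torque": joint torques, N m; "position": TCP position; "tool_rot": TCP orientation; "ft_force": force on the tool from outside, world axes, zero at the start; "torque": the same for the moment, N m; "grip_width": opening from 0.0 (shut) to 1.0 (fully open).
Only numpy, scipy, OpenCV 4.12 (cv2) and the standard library are available. Lean on these libraries where they do the work, as an engineer would, in place of code of your own. Each camera call takes 0.05 s, during which the arm holds its last target. There are 200 camera calls.

TASK

The hollow axle sleeve is lying on the vee rests of the bench centres, with the headstock cone already loose in its far end; bring the tailstock up until its cone sits loosely in the sleeve's open mouth too, just touching or with a few millimetres (3 at most) of play, and do not ram it in or shove the sleeve along. The tailstock's clamp may have been left on or off: if the tailstock will not slide, free it with the lever first. Then swing the clamp lever right over to lock the tailstock there, leaving the sleeve on its rests and the things standing around undisturbed.

Things in the scene. Friction and masses are not known exactly. Their poses are not given: they have to be found in the camera images.
- bench: Bench centres, bolted down: green cast bed (x -75..75, y -290..220 mm) with two steel slideways, 35 mm high. Origin on the table under the centre line; y runs along the bed towards the headstock, x across it, away from the robot at yaw 0. Both cones lie on the centre line: parallel to y at x = 0, 105 mm high. Two fixed steel vee rests at y = 28 and 82 mm carry the sleeve.
- headstock: Fixed headstock at the bed's +y end, axes as the bench's, origin on the table under the centre line. Its steel cone, like the tailstock's, points to -y, nose at y = 74 mm, loose in the sleeve's +y end (about 5 mm of end play). Casting: y 135..212 mm, 129 mm high.
- sleeve: Plain steel hollow axle sleeve, 66 mm outside diameter, 110 mm long, 50 mm bore, about 1.2 kg, loose on the vee rests. Origin at its middle on its axis, which is its y axis, pointing to the headstock. The rests hold it 0.4 mm below the centre line. Pushed with more than about 8 N it slides on its rests and jams on the headstock cone 5 mm on.
- sleeve_mouth (a point): Centre of the sleeve's open mouth that faces the tailstock. Mouth 61 mm wide, tapering in to the 50 mm bore 20 mm deep, half angle 15 degrees like the cone. The tailstock cone first touches when its nose is 37.4 mm inside the mouth and is wedged at 39 mm; with 3 mm of play it is 34 mm inside.
- tail_cone_tip (a point): Centre of the flat nose of the tailstock's steel cone, on the centre line. The cone is 40 mm wide at the nose, 68 mm at its base 52 mm behind, and points to the bench's +y.
- tail_boss (a point): Centre of the flat round steel end face (36 mm wide) at the back of the tailstock, on the centre line (105 mm high), 149 mm behind the cone's nose, facing the bench's -y: push here to slide the tailstock. Green casting in front of it 48 mm wide, 129 mm high, on a foot 57 mm high.
- tailstock (a joint): Slide of the tailstock along the bed, m: 0 fully back, 0.13 fully towards the headstock; starts at 0 to 0.045. Unclamped it slides with a drag of about 3 N and stays where it is left; clamped it holds up to some 10 to 60 N, the more the tighter.
- lever_pivot (a point): Vertical axis of the clamp lever, 80 mm high, on the tailstock's foot: 78 mm to the bench's -x side of the centre line and 22 mm in front (+y) of the boss face. It moves with the tailstock.
- lever_knob (a point): Centre of the black ball (22 mm) at the end of the clamp lever, 80 mm from the pivot axis, 108 mm high; the 10 mm thick dark steel lever slopes up to it from the pivot. It swings level, in the space behind the tailstock's foot.
- clamp_lever (a joint): Clamp lever angle a, rad: 0 released (swung out to the bench's -x), 1.2 fully clamped (swung to +x, anticlockwise from above). In the bench frame it points along (sin(a-0.6), -cos(a-0.6)). 2 to 4 N at the ball swing it; it stays put. Starts at 0.45 to 0.98. It bites from somewhere in 0.4 to 0.75, unseen: only trying the tailstock tells. Below 0.35 always free; fully locked above 1.05.
- dial_gauge: Bystander: dial gauge on a grey magnetic stand, 205 mm high, base 50 x 60 mm, on the table beyond the bed beside the sleeve; the dial reaches 107 mm to -x, over the bed, 128 mm above the table and higher. Origin under the base.
- spare_cone: Bystander: small loose steel cone, 52 mm wide at its foot, 50 mm high, standing on the table beyond the bed. Origin under its foot.
- spanner: Bystander: steel spanner 190 mm long lying on the table on the robot's side of the bed, beside the headstock half. Origin under its middle.
- grease_tin: Bystander: grey grease tin, 72 mm wide, 75 mm high, standing on the table beyond the bed. Origin under its foot.
There are look-alikes about, which are no part of the job. Leave any brown or turquoise look-alike of the sleeve alone.

How it is judged:
By the outcome, as a careful person would: the job done as asked, in the order asked, and still so for the second after the job is handed in, with the robot touching nothing.
It also fails if it takes over 72 s, if anything falls off the work surface, if the arm or the gripper's body presses on something with over 40 N, if the wrist force passes 120 N, or if a joint passes its speed limit or range.

## Working session

There is one attempt and no reset: what is moved stays moved. The work goes in short steps, Python scripts to look and compute and a tool call to move; the robot and the scene stay as the last step left them, time stands still between calls to the robot, and variables do not carry over. Pictures are saved under pics/ and viewed, about 8 in all and at most 12, crops included, and the job is handed in when it is done.

Besides the shell and the picture viewer there is one more tool, called after "Request:" by a JSON object that holds its "api" and its "payload", one argument or row to a line. carry_out: Moves the arm, as the interface text tells. Its arguments: {"type":"object","properties":{"motion":{"type":"array","items":{"type":"array"}},"grip":{"type":"number"},"squeeze":{"type":"number"}},"required":["motion"]}

```bash
mkdir -p pics; cat > h.py <<'E'
import numpy as np, cv2
from bench import get_state, eyes, ticket
def grab(name):
    im=eyes.get_image(name); return {k:np.array(v) for k,v in im.items()}
def proj(im,P):
    T=np.linalg.inv(im['extrinsics']); rv=cv2.Rodrigues(T[:3,:3])[0]
    return cv2.projectPoints(np.array(P,float).reshape(-1,1,3),rv,T[:3,3],im['mtx'],im['dist_coeffs'])[0].reshape(-1,2)
def onz(im,uv,z):
    n=cv2.undistortPoints(np.array(uv,float).reshape(-1,1,2),im['mtx'],im['dist_coeffs']).reshape(-1,2)
    d=np.c_[n,np.ones(len(n))]@im['extrinsics'][:3,:3].T; c=im['extrinsics'][:3,3]
    return c+d*((z-c[2])/d[:,2])[:,None]
E
python3 - <<'E'
from h import *
a=grab('scene');b=grab('top')
np.savez('a.npz',**a);np.savez('b.npz',**b)
for n,i in(('scene0',a),('top0',b)):cv2.imwrite(f'pics/{n}.png',cv2.resize(i['pixels'],(768,576),interpolation=cv2.INTER_CUBIC)); print(i['extrinsics'].round(3).tolist(),i['mtx'].round(1).tolist())
s=get_state();print(s['position'],s['tool_rot'],s['time'],s['ft_force'],s['grip_width'])
E
```

```text
[[-0.133, 0.777, -0.615, 1.326], [0.991, 0.107, -0.079, 0.187], [0.004, -0.62, -0.784, 1.029], [0.0, 0.0, 0.0, 1.0]] [[496.5, 0.0, 252.6], [0.0, 496.5, 194.5], [0.0, 0.0, 1.0]]
[[0.007, -0.998, 0.066, 0.503], [-1.0, -0.006, 0.008, 0.081], [-0.008, -0.066, -0.998, 0.9], [0.0, 0.0, 0.0, 1.0]] [[358.6, 0.0, 252.9], [0.0, 358.6, 190.1], [0.0, 0.0, 1.0]]
[ 0.23407922 -0.60585174  0.22154326] [-2.59035527e+00  1.77593697e+00  2.35796618e-03] 0.1 [-0.32562585 -0.15019143  0.09000127] 1.0004105453308565
```

View pics/top0.png

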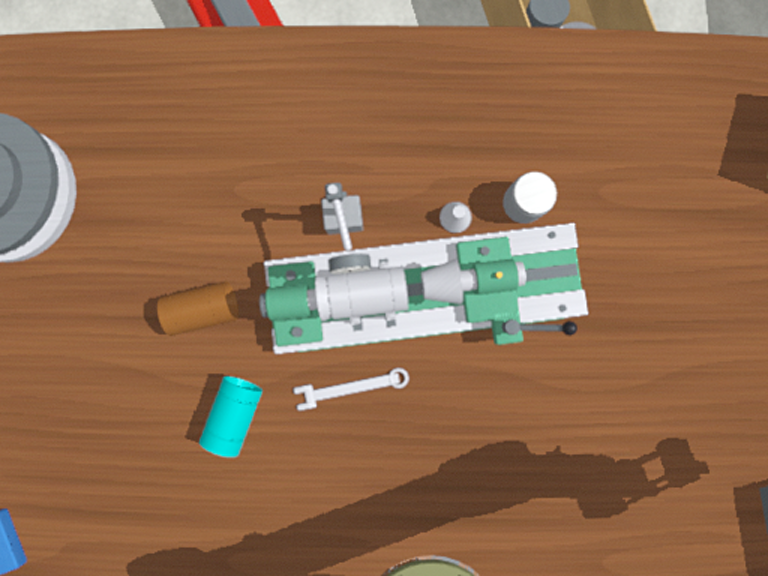

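View pics/scene0.png

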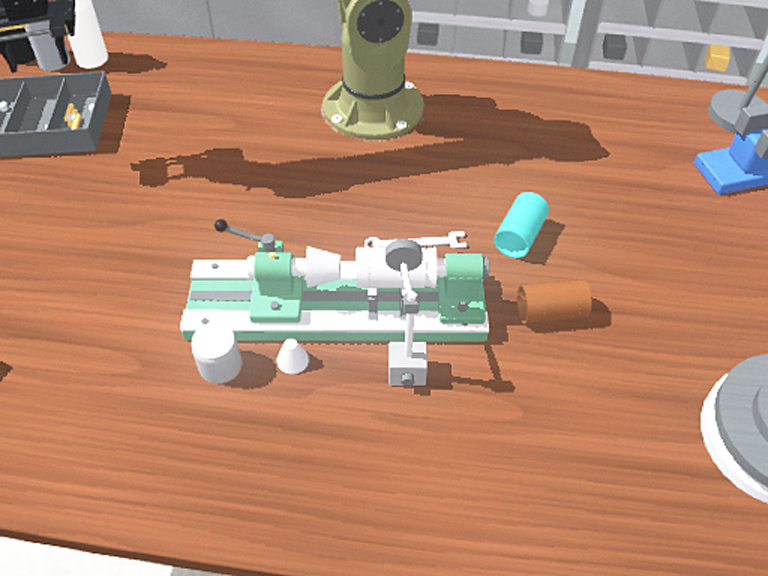

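```bash
python3 - <<'E'
from h import *
from scipy.optimize import least_squares
a=dict(np.load('a.npz'));b=dict(np.load('b.npz'))
# refine bed corners from top by hand pixels (768 scale): order (+x,+y),(+x,-y),(-x,-y),(-x,+y)
px=np.array([[265,262],[576,225],[587,312],[275,352]])/1.5-1/6
w=onz(b,px,.035);print(w.round(4))
c=w.mean(0); d=(w[0]+w[3]-w[1]-w[2]);yaw=np.arctan2(-d[0],d[1])
R=np.array([[np.cos(yaw),-np.sin(yaw)],[np.sin(yaw),np.cos(yaw)]])
o=c[:2]-R@[0,-.035]
print('yaw',yaw,'o',o,np.linalg.norm(w[0]-w[1]),np.linalg.norm(w[1]-w[2]))
B=lambda x,y,z:[*(o+R@[x,y]),z]
# knob : darkest blob near
for im,n,g in((b,'top',(380,218)),(a,'scene',(147,150))):
    p=im['pixels'].max(2)<60; m=np.zeros(p.shape,np.uint8); u,v=g; m[v-12:v+12,u-12:u+12]=p[v-12:v+12,u-12:u+12]
    k,l,st,ce=cv2.connectedComponentsWithStats(m); i=1+np.argmax(st[1:,4]); print(n,'knob px',ce[i],st[i]); kw=onz(im,ce[i],.108)[0]; print(kw, R.T@(kw[:2]-o))
# overlay
pts=[B(0,y,.105) for y in (-.3,.074)]+[B(x,y,.035) for x,y in((.075,.22),(.075,-.29),(-.075,-.29),(-.075,.22))]+[B(x,y,.129) for x,y in((.024,.135),(.024,.212),(-.024,.212),(-.024,.135))]+[B(0,y,.138) for y in(0,.11)]
for im,n,(x0,y0,w_,h_) in((b,'top1',(165,135,240,110)),(a,'scene1',(115,130,220,105))):
    s=3.3; I=cv2.warpAffine(im['pixels'],np.array([[s,0,-x0*s],[0,s,-y0*s]]),(int(w_*s),int(h_*s)),flags=cv2.INTER_CUBIC)
    for q in (proj(im,pts)-[x0,y0])*s: cv2.drawMarker(I,tuple(int(t) for t in q),(255,0,255),0,10,1)
    cv2.imwrite(f'pics/{n}.png',I)
J=np.vstack([cv2.resize(cv2.imread(f'pics/{n}.png'),(790,h)) for n,h in(('top1',300),('scene1',300))]);cv2.imwrite('pics/j1.png',J)
E
```

```text
[[ 0.5971  0.2748  0.035 ]
 [ 0.6614 -0.2324  0.035 ]
 [ 0.5192 -0.2478  0.035 ]
 [ 0.4518  0.2557  0.035 ]]
yaw 0.1295246764866875 o [0.5528493 0.0472942] 0.5113011262638072 0.14297029439145367
top knob px [377.78947368 218.47368421] [375 215   7   8  38]
[ 0.49412448 -0.18955398  0.108     ] [-0.08882488 -0.22727913]
scene knob px [146.5 153. ] [145 153   4   1   4]
[ 0.50790037 -0.19023     0.108     ] [-0.07525171 -0.22972882]
```

View pics/top1.png

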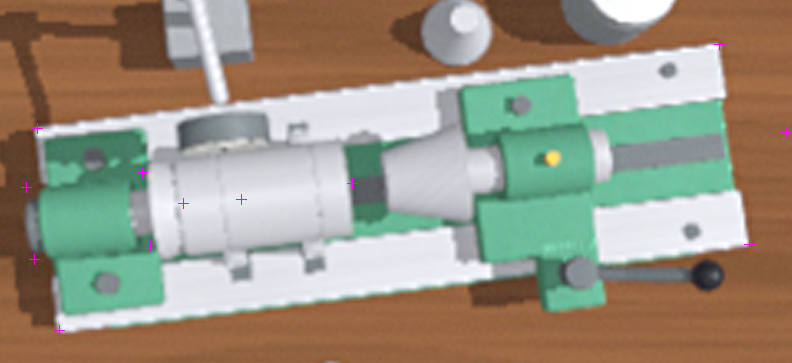

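View pics/scene1.png

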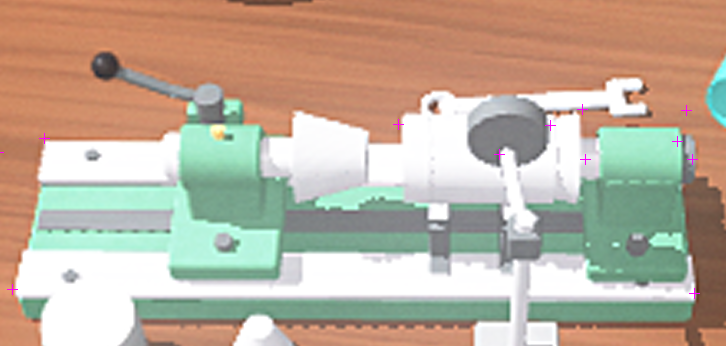

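```bash
cat > fit.py <<'E'
from h import *
from scipy.optimize import least_squares
a=dict(np.load('a.npz'));b=dict(np.load('b.npz'))
def W(p,q):
    c,s=np.cos(p[2]),np.sin(p[2]); q=np.atleast_2d(q)
    return np.c_[p[0]+c*q[:,0]-s*q[:,1],p[1]+s*q[:,0]+c*q[:,1],q[:,2]]
if __name__=='__main__':
    T=np.array([[38,128],[718,45],[748,243],[58,330],[708,275],[609,153],[386,187],[351,188]])/3.3+[165,135]
    S=np.array([[45,143],[18,292],[692,293],[105,66],[366,163]])/3.3+[115,130]
    def f(p):
        k=[-.078+.08*np.sin(p[4]-.6),p[3]+.022-.08*np.cos(p[4]-.6),.108]
        X=W(p,[[.075,.22,.035],[.075,-.29,.035],[-.075,-.29,.035],[-.075,.22,.035],k,[0,p[3],.108],[0,p[3]+.149,.115],[0,p[5],.13]])
        Y=W(p,[[-.075,-.29,.035],[.075,-.29,.035],[.075,.22,.035],k,[0,p[3]+.149,.105]])
        return np.r_[(proj(b,X)-T).ravel(),(proj(a,Y)-S).ravel()]
    r=least_squares(f,[.553,.047,.13,-.19,.6,0],loss='soft_l1')
    p=r.x;print(p.round(4));print(f(p).reshape(-1,2).round(1).tolist());np.save('p.npy',p)
    k=[-.078+.08*np.sin(p[4]-.6),p[3]+.022-.08*np.cos(p[4]-.6),.108]
    print('knob',k,W(p,k),'boss',W(p,[0,p[3],.105]))
    print('x dir',np.cos(p[2]),np.sin(p[2]),'tip depth now',p[3]+.149-p[5])
E
python3 fit.py
```

```text
[ 5.530e-01  4.810e-02  1.320e-01 -1.746e-01  4.614e-01 -1.000e-04]
[[-0.5, 0.2], [0.1, -0.5], [0.1, 0.2], [0.3, 0.4], [-0.0, -0.3], [-1.0, 0.1], [0.5, -2.0], [-0.1, -1.3], [-0.0, -1.2], [-1.2, -0.5], [1.1, -0.0], [-0.2, -0.7], [0.0, -2.6]]
knob [np.float64(-0.08905348156877675), np.float64(-0.23183150084871093), 0.108] [[ 0.49518975 -0.19341964  0.108     ]] boss [[ 0.57593727 -0.1249657   0.105     ]]
x dir 0.9913036172174814 0.13159459902114926 tip depth now -0.025481182805666417
```

Request:
{"api": "carry_out", "payload": {
  "motion": [
    [[0.347,0.441,0],-0.238],
    [[0.347,0.441,0],-0.238],
    [[0.347,0.441,0],-0.238],
    [[0.347,0.441,0],-0.238],
    [[0.347,0.441,0],-0.238],
    [[0.347,0.441,0],-0.238],
    [[0.347,0.441,0],-0.238],
    [[0.347,0.441,0],-0.238],
    [[0.347,0.441,0],-0.238],
    [[0.347,0.441,0],-0.238],
    [[0.347,0.441,0],-0.238],
    [[0.347,0.441,0],-0.238],
    [[0.347,0.441,0],-0.238],
    [[0.347,0.441,0],-0.238],
    [[0.347,0.441,-0.04],-0.238],
    [[0.347,0.441,-0.08],-0.238],
    [[0.347,0.441,-0.1235],-0.238],
    [[0.347,0.441,-0.1235],-0.238],
    [[0.347,0.441,-0.1235],-0.238]
  ],
  "grip": 1,
  "squeeze": 10
}}

```text
time: 2.0
position: [0.5803, -0.1674, 0.0994]
tool_rot: [2.358, -2.074, -0.001]
ft_force: [0.9, -0.0, 0.5]
grip_width: 0.007
```

```bash
cat > look.py <<'E'
import sys
from h import *
n=sys.argv[1]; parts=[]
for c,(x0,y0,w_,h_) in(('top',(265,140,140,100)),('scene',(115,110,140,100))):
    im=grab(c);np.savez(f'{n}_{c}.npz',**im);s=4
    I=cv2.warpAffine(im['pixels'],np.array([[s,0,-x0*s],[0,s,-y0*s]],float),(int(w_*s),int(h_*s)),flags=cv2.INTER_CUBIC)
    parts.append(cv2.resize(I,None,fx=.74,fy=.74,interpolation=cv2.INTER_AREA))
cv2.imwrite(f'pics/{n}.png',np.vstack(parts))
s=get_state();print(s['time'],s['position'].round(4),np.array(s['ft_force']).round(2),s['grip_width'])
E
python3 look.py l1
```

```text
2.1 [ 0.5828 -0.1669  0.102 ] [ 1.13 -0.03  0.61] 0.003756151925594564
```

View pics/l1.png

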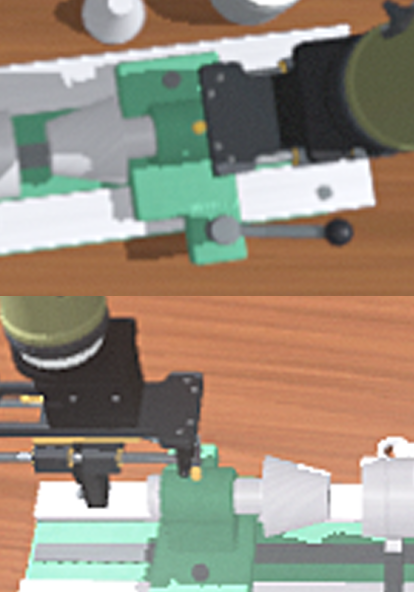

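```bash
python3 - <<'E'
from fit import *
p=np.load('p.npy');im=dict(np.load('l1_scene.npz'))
t=get_state()['position'];c,s=np.cos(p[2]),np.sin(p[2]);d=t[:2]-p[:2];tb=np.array([c*d[0]+s*d[1],-s*d[0]+c*d[1]]);print('tcp bench',tb,t[2])
P=W(p,[[tb[0],tb[1],t[2]]]+[[tb[0]+x,tb[1]+.095,z] for x in(-.0375,.0375) for z in(t[2]+.07,t[2]+.03)]+[[0,p[3],.105]])
print(((proj(im,P)-[115,110])*4*.74+[0,296]).round(0).tolist())
E
```

```text
tcp bench [ 0.00126365 -0.21707216] 0.1019831011789028
[[98.0, 497.0], [207.0, 405.0], [212.0, 439.0], [199.0, 475.0], [204.0, 508.0], [148.0, 493.0]]
```

Request:
{"api": "carry_out", "payload": {
  "motion": [
    [[-0.0013,0.01,0],0],
    [[-0.0026,0.02,0],0],
    [[-0.0028,0.021,0],0],
    [[-0.0029,0.022,0],0],
    [[-0.003,0.023,0],0],
    [[-0.0032,0.024,0],0],
    [[-0.0033,0.025,0],0],
    [[-0.0034,0.026,0],0],
    [[-0.0036,0.027,0],0],
    [[-0.0037,0.028,0],0]
  ]
}}

```text
time: 3.1
position: [0.5776, -0.1373, 0.099]
tool_rot: [2.362, -2.072, -0.0]
ft_force: [1.0, 0.2, -0.4]
grip_width: 0.007
```

Not in contact yet.

Request:
{"api": "carry_out", "payload": {
  "motion": [
    [[-0.0001,0.001,0],0],
    [[-0.0003,0.002,0],0],
    [[-0.0004,0.003,0],0],
    [[-0.0005,0.004,0],0],
    [[-0.0007,0.005,0],0],
    [[-0.0008,0.006,0],0]
  ]
}}

```text
time: 3.7
position: [0.5769, -0.1318, 0.0991]
tool_rot: [2.361, -2.072, 0.001]
ft_force: [1.5, -2.9, -1.3]
grip_width: 0.004
```

Request:
{"api": "carry_out", "payload": {
  "motion": [
    [[-0.0001,0.001,0],0],
    [[-0.0003,0.002,0],0],
    [[-0.0004,0.003,0],0],
    [[-0.0005,0.004,0],0]
  ]
}}

```text
time: 4.1
position: [0.5762, -0.1272, 0.099]
tool_rot: [2.362, -2.071, -0.0]
ft_force: [1.0, -2.6, -1.0]
grip_width: 0.004
```

Request:
{"api": "carry_out", "payload": {
  "motion": [
    [[-0.0004,0.003,0],0],
    [[-0.0009,0.007,0],0],
    [[-0.0014,0.011,0],0],
    [[-0.002,0.015,0],0],
    [[-0.0025,0.019,0],0],
    [[-0.003,0.023,0],0],
    [[-0.0036,0.027,0],0],
    [[-0.004,0.03,0],0],
    [[-0.0043,0.033,0],0],
    [[-0.0046,0.035,0],0],
    [[-0.0048,0.036,0],0],
    [[-0.0048,0.036,0],0]
  ]
}}

```text
time: 5.3
position: [0.5715, -0.0909, 0.0991]
tool_rot: [-2.362, 2.071, 0.0]
ft_force: [1.0, -2.6, -1.2]
grip_width: 0.009
```

```bash
sed -i 's/(265,140,140,100)/(190,150,150,90)/; s/(115,110,140,100)/(165,130,150,90)/; s/s=4/s=5/' look.py; python3 look.py l2
```

```text
5.4 [ 0.5715 -0.0909  0.0991] [ 0.9  -1.09 -0.96] 0.0026258367603149493
```

View pics/l2.png

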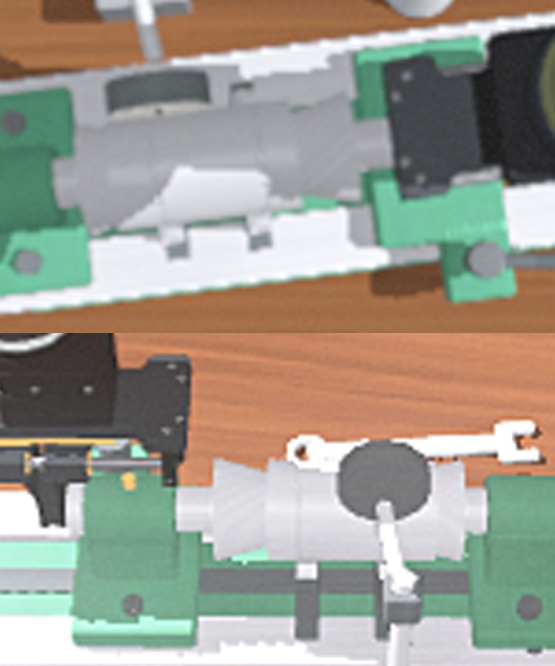

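Request:
{"api": "carry_out", "payload": {
  "motion": [
    [[-0.0003,0.002,0],0],
    [[-0.0007,0.005,0],0],
    [[-0.0011,0.008,0],0],
    [[-0.0015,0.011,0],0],
    [[-0.0017,0.013,0],0],
    [[-0.0019,0.014,0],0],
    [[-0.0019,0.0145,0],0],
    [[-0.002,0.015,0],0]
  ]
}}

```text
time: 6.2
position: [0.5696, -0.0764, 0.0991]
tool_rot: [2.362, -2.072, 0.0]
ft_force: [0.7, -3.5, -2.1]
grip_width: 0.007
```

```bash
python3 look.py l3
```

```text
6.3 [ 0.5696 -0.0763  0.0991] [ 0.62 -2.31 -0.55] 0.0032004792751571336
```

View pics/l3.png

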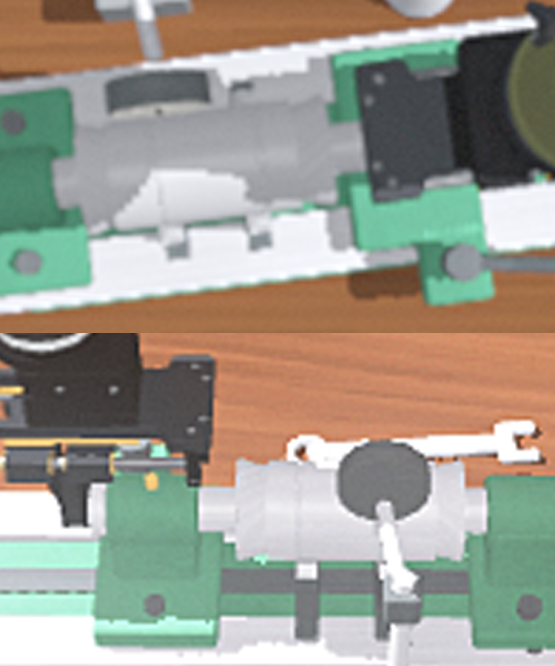

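Request:
{"api": "carry_out", "payload": {
  "motion": [
    [[-0.0001,0.001,0],0],
    [[-0.0003,0.002,0],0],
    [[-0.0003,0.0025,0],0],
    [[-0.0004,0.003,0],0],
    [[-0.0004,0.003,0],0]
  ]
}}

```text
time: 6.8
position: [0.5691, -0.0731, 0.0991]
tool_rot: [-2.362, 2.071, 0.0]
ft_force: [2.0, -1.8, -1.0]
grip_width: 0.01
```

Request:
{"api": "carry_out", "payload": {
  "motion": [
    [[-0.0001,0.0005,0],0],
    [[-0.0001,0.0005,0],0]
  ]
}}

```text
time: 7.0
position: [0.569, -0.0727, 0.0991]
tool_rot: [2.362, -2.071, 0.0]
ft_force: [2.0, -3.2, -1.1]
grip_width: 0.007
```

Request:
{"api": "carry_out", "payload": {
  "motion": [
    [[-0.0001,0.0005,0],0],
    [[-0.0001,0.0005,0],0]
  ]
}}

```text
time: 7.2
position: [0.569, -0.0722, 0.0991]
tool_rot: [-2.362, 2.071, -0.0]
ft_force: [1.5, -3.1, -1.1]
grip_width: 0.007
```

Request:
{"api": "carry_out", "payload": {
  "motion": [
    [[0,0.0003,0],0],
    [[0,0.0003,0],0]
  ]
}}

```text
time: 7.4
position: [0.5689, -0.072, 0.0991]
tool_rot: [2.362, -2.071, 0.0]
ft_force: [1.6, -2.7, -0.9]
grip_width: 0.01
```

Request:
{"api": "carry_out", "payload": {
  "motion": [
    [[0,0.0003,0],0],
    [[0,0.0003,0],0]
  ]
}}

```text
time: 7.6
position: [0.5689, -0.0717, 0.0991]
tool_rot: [2.362, -2.071, -0.0]
ft_force: [1.1, -3.0, -1.0]
grip_width: 0.008
```

Request:
{"api": "carry_out", "payload": {
  "motion": [
    [[-0.0001,0.0003,0],0],
    [[-0.0001,0.0003,0],0]
  ]
}}

```text
time: 7.8
position: [0.5689, -0.0714, 0.0991]
tool_rot: [-2.362, 2.071, -0.0]
ft_force: [1.9, -1.7, -2.0]
grip_width: 0.006
```

Request:
{"api": "carry_out", "payload": {
  "motion": [
    [[0,0.0004,0],0],
    [[0,0.0004,0],0]
  ]
}}

```text
time: 8.0
position: [0.5688, -0.0709, 0.0991]
tool_rot: [2.362, -2.071, -0.0]
ft_force: [1.8, -2.9, -1.0]
grip_width: 0.005
```

Request:
{"api": "carry_out", "payload": {
  "motion": [
    [[0,0.0004,0],0],
    [[0,0.0004,0],0]
  ]
}}

```text
time: 8.2
position: [0.5688, -0.0707, 0.0991]
tool_rot: [2.362, -2.071, 0.0]
ft_force: [2.3, -2.8, -1.2]
grip_width: 0.004
```

```bash
sed -i "s/(190,150,150,90)/(240,160,75,50)/; s/(165,130,150,90)/(210,155,75,50)/; s/s=5/s=9/" look.py; python3 look.py l4
```

```text
8.3 [ 0.5688 -0.0707  0.0991] [ 0.82 -2.58 -0.77] 0.007581266216006538
```

View pics/l4.png

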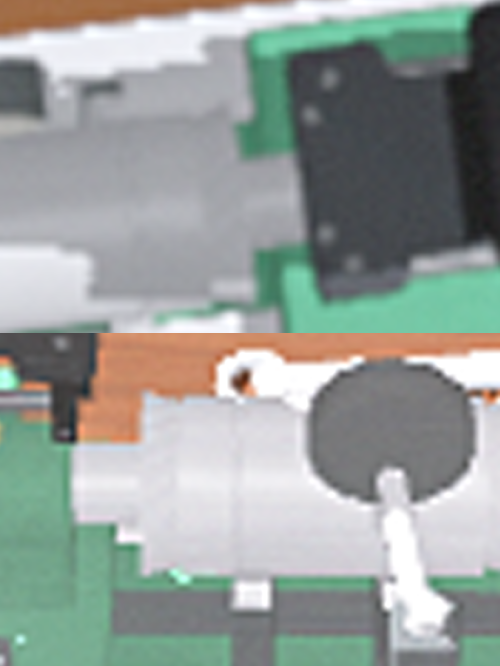

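Request:
{"api": "carry_out", "payload": {
  "motion": [
    [[0,0.0004,0],0],
    [[0,0.0004,0],0]
  ]
}}

```text
time: 8.5
position: [0.5688, -0.0706, 0.0991]
tool_rot: [2.361, -2.071, 0.0]
ft_force: [1.8, -3.9, -0.7]
grip_width: 0.008
```

Request:
{"api": "carry_out", "payload": {
  "motion": [
    [[-0.0001,0.0004,0],0],
    [[-0.0001,0.0004,0],0]
  ]
}}

```text
time: 8.7
position: [0.5687, -0.0704, 0.0991]
tool_rot: [2.361, -2.072, 0.001]
ft_force: [2.9, -4.3, -0.9]
grip_width: 0.004
```

Request:
{"api": "carry_out", "payload": {
  "motion": [
    [[0.0007,-0.005,0],0],
    [[0.0026,-0.02,0],0],
    [[0.0053,-0.0397,0],0],
    [[0.0053,-0.0397,0.03],0],
    [[0.0053,-0.0397,0.06],0],
    [[0.0053,-0.0397,0.06],0],
    [[-0.039,-0.048,0.06],0],
    [[-0.083,-0.057,0.06],0],
    [[-0.1275,-0.0654,0.06],0],
    [[-0.1275,-0.0654,0.06],0],
    [[-0.1275,-0.0654,0.06],0],
    [[-0.1275,-0.0654,0.03],0],
    [[-0.1275,-0.0654,0.005],0],
    [[-0.1275,-0.0654,0.005],0],
    [[-0.1275,-0.0654,0.005],0]
  ]
}}

```text
time: 10.2
position: [0.4422, -0.1346, 0.1042]
tool_rot: [-2.363, 2.07, 0.002]
ft_force: [-0.2, -0.3, -0.0]
grip_width: 0.001
```

```bash
sed -i "s/(240,160,75,50)/(230,150,150,100)/; s/(210,155,75,50)/(130,115,150,100)/; s/s=9/s=4/" look.py; python3 look.py l5
```

```text
10.3 [ 0.4429 -0.1352  0.1054] [-0.8   0.02  0.23] 0.002841211297575034
```

View pics/l5.png

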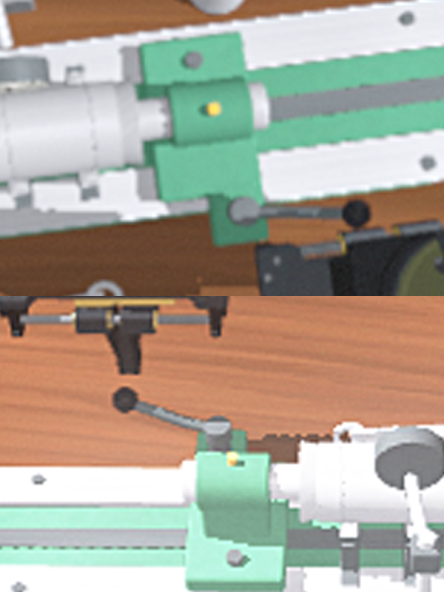

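Request:
{"api": "carry_out", "payload": {
  "motion": [
    [[0,0,-0.008],0],
    [[0.005,0.0007,-0.008],0],
    [[0.0099,0.0013,-0.008],0],
    [[0.0149,0.002,-0.008],0],
    [[0.0198,0.0026,-0.008],0],
    [[0.0238,0.0031,-0.008],0],
    [[0.0277,0.0037,-0.008],0],
    [[0.0317,0.0042,-0.008],0],
    [[0.0357,0.0048,-0.008],0],
    [[0.0397,0.0053,-0.008],0],
    [[0.0436,0.0062,-0.008],0],
    [[0.0475,0.0071,-0.008],0],
    [[0.0513,0.0084,-0.008],0],
    [[0.0552,0.0099,-0.008],0],
    [[0.059,0.0114,-0.008],0],
    [[0.059,0.0114,-0.008],0]
  ]
}}

```text
time: 11.9
position: [0.501, -0.1232, 0.0962]
tool_rot: [-2.362, 2.07, -0.001]
ft_force: [-0.4, -2.1, -0.8]
grip_width: 0.005
```

```bash
python3 look.py l6
```

```text
12.0 [ 0.5007 -0.123   0.0962] [-0.79 -0.59  0.47] 0.004653618182929616
```

View pics/l6.png

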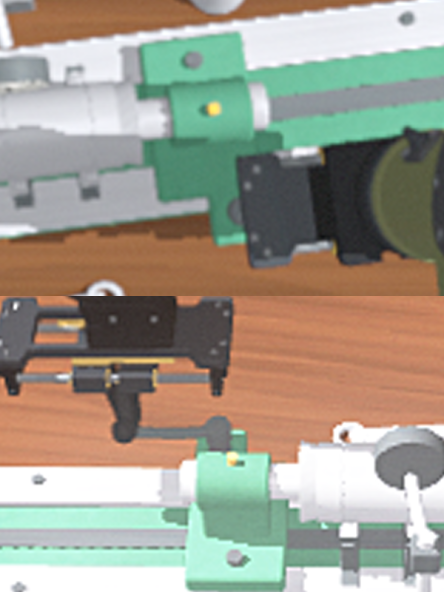

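Request:
{"api": "carry_out", "payload": {
  "motion": [
    [[0.0038,0.0017,0],0],
    [[0.0075,0.0038,0],0],
    [[0.0104,0.0055,0],0],
    [[0.0132,0.0073,0],0],
    [[0.0132,0.0073,0],0]
  ]
}}

```text
time: 12.5
position: [0.5139, -0.1163, 0.0961]
tool_rot: [-2.362, 2.071, -0.0]
ft_force: [-0.7, -2.6, 0.2]
grip_width: 0.004
```

```bash
cat > ang.py <<'E'
from fit import *
p=np.load('p.npy'); im=grab('scene'); np.savez('ang.npz',**im)
t=get_state()['position'];c,s=np.cos(p[2]),np.sin(p[2]);R=np.array([[c,s],[-s,c]]);print('tcp',R@(t[:2]-p[:2]),t[2],get_state()['ft_force'])
# ball search: dark pixels near predicted
for a in(.46,.9,1.0,1.1,1.2):
    print(a,proj(im,W(p,[-.078+.08*np.sin(a-.6),-.088-.08*np.cos(a-.6),.108])).round(1))
x0,y0=150,130;s=8
cv2.imwrite('pics/ang.png',cv2.warpAffine(im['pixels'],np.array([[s,0,-x0*s],[0,s,-y0*s]],float),(600,480),flags=cv2.INTER_CUBIC))
E
python3 ang.py
```

```text
tcp [-0.06040667 -0.15780834] 0.09610930661062006 [-1.09501133 -2.02067268 -0.02062105]
0.46 [[171.7 149.3]]
0.9 [[171.4 159.3]]
1.0 [[172.2 161.6]]
1.1 [[173.3 163.7]]
1.2 [[174.7 165.8]]
```

View pics/ang.png

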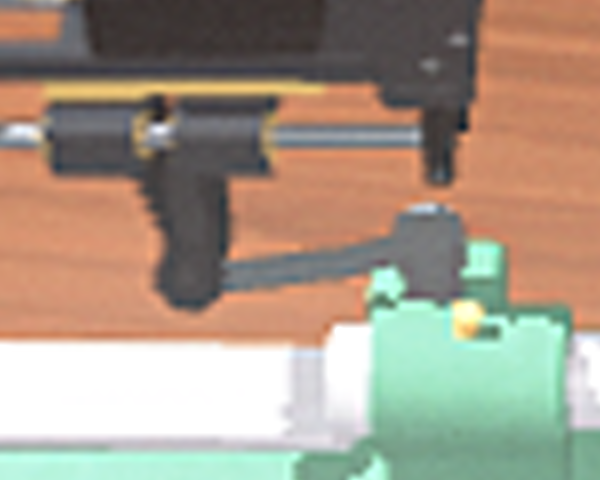

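Request:
{"api": "carry_out", "payload": {
  "motion": [
    [[0.0014,0.001,0],0],
    [[0.0028,0.002,0],0],
    [[0.0028,0.002,0],0]
  ]
}}

```text
time: 12.85
position: [0.5163, -0.1146, 0.0961]
tool_rot: [2.362, -2.071, 0.0]
ft_force: [-0.8, -3.2, -0.4]
grip_width: 0.002
```

Request:
{"api": "carry_out", "payload": {
  "motion": [
    [[0.0014,0.001,0],0],
    [[0.0014,0.001,0],0]
  ]
}}

```text
time: 13.05
position: [0.5177, -0.1135, 0.0961]
tool_rot: [2.362, -2.071, 0.0]
ft_force: [-1.5, -3.4, 0.7]
grip_width: 0.008
```

Request:
{"api": "carry_out", "payload": {
  "motion": [
    [[0.0014,0.001,0],0],
    [[0.0014,0.001,0],0]
  ]
}}

```text
time: 13.25
position: [0.5192, -0.1124, 0.0961]
tool_rot: [-2.362, 2.071, -0.0]
ft_force: [-1.1, -3.9, -0.4]
grip_width: 0.005
```

Request:
{"api": "carry_out", "payload": {
  "motion": [
    [[0.001,0.0006,0],0],
    [[0.001,0.0006,0],0]
  ]
}}

```text
time: 13.45
position: [0.5196, -0.1122, 0.096]
tool_rot: [2.361, -2.071, -0.001]
ft_force: [-3.2, -4.2, 0.0]
grip_width: 0.003
```

Request:
{"api": "carry_out", "payload": {
  "motion": [
    [[0.001,0.0006,0],0],
    [[0.001,0.0006,0],0]
  ]
}}

```text
time: 13.65
position: [0.5197, -0.1122, 0.0959]
tool_rot: [2.359, -2.07, -0.002]
ft_force: [-4.1, -4.7, 2.8]
grip_width: 0.001
```

Request:
{"api": "carry_out", "payload": {
  "motion": [
    [[-0.005,-0.002,0],0],
    [[-0.015,-0.004,0],0],
    [[-0.04,-0.007,0],0],
    [[-0.06,-0.01,0],0],
    [[-0.06,-0.01,0.04],0],
    [[-0.06,-0.01,0.08],0],
    [[-0.06,-0.05,0.11],0],
    [[-0.06,-0.1,0.11],0],
    [[-0.06,-0.15,0.11],0],
    [[-0.06,-0.2,0.11],0],
    [[-0.06,-0.2,0.11],0],
    [[-0.06,-0.2,0.11],0]
  ]
}}

```text
time: 14.85
position: [0.4608, -0.3112, 0.2056]
tool_rot: [-2.359, 2.072, 0.001]
ft_force: [0.6, 1.3, -0.3]
grip_width: 0.008
```

```bash
cat > fin.py <<'E'
from h import *
im0=dict(np.load('a.npz'));tp0=dict(np.load('b.npz'));a=grab('scene');b=grab('top');np.savez('f_scene.npz',**a);np.savez('f_top.npz',**b)
P=[]
for im,(x0,y0,w,h) in((b,(165,135,240,85)),(a,(115,130,240,90))):
    s=3.3;P.append(cv2.warpAffine(im['pixels'],np.array([[s,0,-x0*s],[0,s,-y0*s]]),(int(w*s),int(h*s)),flags=cv2.INTER_CUBIC))
cv2.imwrite('pics/fin.png',np.vstack(P)); s=get_state();print(s['time'],s['position'],s['ft_force'])
# sleeve shift: phase correlation of region around sleeve headstock end vs after contact-approach
l4=dict(np.load('l3_scene.npz'))['pixels'];g=lambda i:cv2.cvtColor(i,cv2.COLOR_BGR2GRAY).astype(np.float32)
for box in((236,160,296,192),(240,185,300,215)):
    x0,y0,x1,y1=box;print(cv2.phaseCorrelate(g(l4)[y0:y1,x0:x1],g(a['pixels'])[y0:y1,x0:x1]), cv2.phaseCorrelate(g(im0['pixels'])[y0:y1,x0:x1],g(a['pixels'])[y0:y1,x0:x1]))
E
python3 fin.py
```

```text
14.95 [ 0.46169557 -0.30903157  0.20603206] [ 0.02983249  0.52604112 -0.0564675 ]
((-0.26909868073740384, -0.11020263275501208), 0.8062469761818647) ((-0.0732231525191871, 0.030408450985657254), 0.9902957667907079)
((0.028832276185497108, -0.2978622684846126), 0.7971664492289225) ((0.06538044667379594, -0.05021047863878181), 1.0166716660393609)
```

View pics/fin.png

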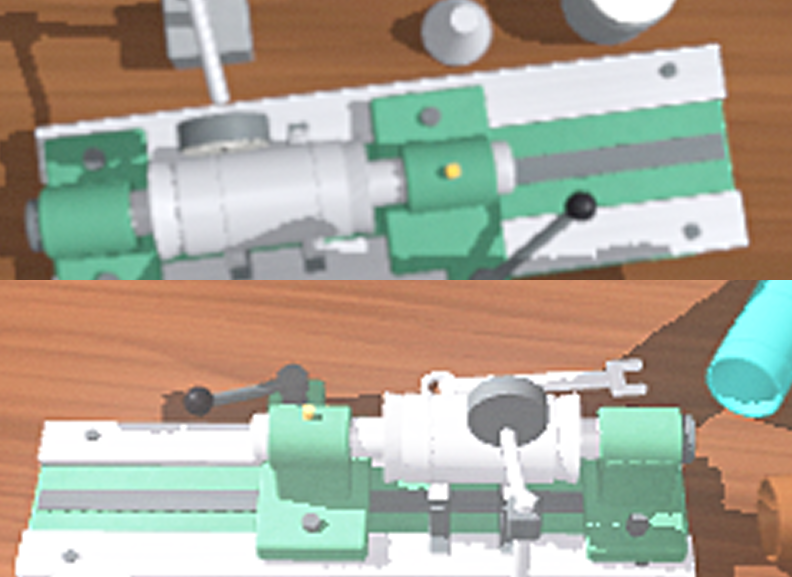

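```bash
python3 -c "
from bench import ticket
print(ticket.close_job())"
```

```text
the job is handed in; nothing more can be done
None
```

The tailstock's cone is now in the sleeve's open mouth, just touching, and the clamp lever is swung over to its stop. I handed the job in at about 15 s on the robot's clock, with the arm clear of everything.

- **Sliding:** The tailstock slid on a light push (about 3 N drag, lever at about 0.46 rad), so I didn't need to free the clamp. I pushed on the boss until the force rose to about 4.3 N and the tailstock almost stopped moving. That is about the point of first touch and below the roughly 8 N that would shift the sleeve.
- **Clamping:** I pushed the ball round until the lever stopped moving and the force rose, which puts it at about 1.2 rad. The last picture shows it swung right over. I did not push the tailstock again to test the lock.
- **Surroundings:** Comparing the last picture with the first shows the sleeve region within about 0.1 pixel (roughly 0.2 mm). The fixed dial gauge overlaps that region and favours a match. The gauge, spare cone and turquoise and brown look-alikes look undisturbed. The spanner does too, and the grease tin as far as it shows in the crop.
- **Less certain:** My picture estimate of the cone's depth was 38 ± 2 mm, so I relied on the force for contact rather than the pictures.

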